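# Draw the alignment bar out through the probe station's service hatch

## Task

The long alignment bar lies in the well under the probe station's deck and is longer than the yellow-lined service hatch above it. Tilt it and draw it out through the hatch, red end first, without touching the wafer or disturbing the loose things on the bench. Finish still holding the bar in the gripper, roughly level and still, with all of it at least 5 cm above the deck.

Things in the scene. Friction and masses are not known exactly. Their poses are not given: they have to be found in the camera images.
- station: Fixed probe station: white box, dark deck plate 6 mm thick, its top 74 mm and underside 68 mm above the bench. Origin on the bench under the hatch's centre; x along the hatch to the robot's right, y away from the robot, z up. In this frame the deck covers x -245..135, y -110..300 mm; the hollow well below it is clear from x -239 to 129, y -104 to 95 mm, its floor at 4 mm.
- hatch (a point): Centre of the deck's one opening, the rectangular service hatch, at the deck's top face (74 mm above the bench); axes as the station's. The hatch is edged in yellow paint and measures 130 mm along x, 140 mm along y.
- front_rib (a point): Top centre of a blue cross rib in the well, 24 mm above the bench, 40 mm right of the hatch's centre (x = 40 mm in the station's frame), 8 mm thick along x, 110 mm along y. The fingers cannot go below 24 mm over it. An equal rib stands at x = -85 mm, hidden under the deck.
- bar: Loose aluminium bar, 230 x 14 wide x 18 tall mm, 0.11 to 0.22 kg, uniform. Origin at the centre of its underside; x along it to the red end. It starts level on the two ribs (underside 24 mm above the bench), nearly along the hatch: red end near the hatch's right edge or just under the deck there, the rest under the deck on the left, free to slide back there by 49 mm or more.
- red_end (a point): Centre of the bar's red end face, 115 mm from the bar's origin along its x and 9 mm above its underside.
- plain_end (a point): Centre of the bar's other, plain end face, hidden under the deck at the start.
- wafer: Fixed silicon disc, 150 mm in diameter, 2 mm thick, on a black chuck 166 mm in diameter and 12 mm high on the deck; origin at the centre of its underside, 86 mm above the bench, at x -40, y 210 mm in the station's frame. Must not be touched. Beyond it a fixed black probe positioner, 50 mm square with a thin cream arm, up to 136 mm above the bench, stands at x -205, y 255 mm.
- lens: Loose black lens barrel standing on the bench to the right, 48 mm across, 55 mm high; leave alone. Origin at the centre of its underside.
- swab_jar: Loose jar, 56 mm across, 80 mm high, on the bench to the right; leave alone. Origin at the centre of its underside.
- driver: Loose screwdriver, 170 mm long, lying on the bench to the right; leave alone. Origin on its underside, x towards the tip.
- die_box: Loose blue box, 90 x 60 x 22 mm, on the bench to the left; leave alone. Origin at the centre of its underside.
- spacer: Loose brass ring, 50 mm across, 12 mm high, on the bench to the left; leave alone. Origin at the centre of its underside.
- tool_cup: Loose steel cup, 70 mm across, 80 mm high, on the bench to the right; leave alone. Origin at the centre of its underside.
There are look-alikes about, which are no part of the job. What is meant by the bar is not green, orange or turquoise, and is the larger of those in its own colour.

How it is judged:
On the way, in this order (a step that is already met when the one before it is completed fails the run):
1. the bar's red end stands above the hatch while the plain end is still under the deck (z of red_end in the frame of station above 0.09 m and z of plain_end in the frame of station below 0.06 m), for 0.1 s.
2. the plain end is out above the deck too (z of plain_end in the frame of station above 0.09 m), for 0.1 s.
At the end, for the whole second after the job is handed in: The gripper holds the bar still (under 30 mm/s and 0.2 rad/s), level within 15 degrees, the centres of both ends at least 56 mm above the deck's top face, and the bar does not touch the station (z of each of red_end, plain_end in the frame of station above 0.13 m and angle between bar's own x axis and vertical between 1.311 and 1.831 rad and contact force between the fingers and bar above 2 N and contact force between bar and station below 0.1 N and linear speed of bar below 0.03 m/s and angular speed of bar below 0.2 rad/s); the arm keeps its last pose, push and grip.
It fails at once if the wafer is touched (contact force between wafer and anything else above 0.5 N).
It fails at once if a loose thing on the bench is displaced by more than 30 mm (distance of any of lens, swab_jar, driver, die_box, spacer, tool_cup from where it was at the start of the episode above 0.03 m).
It also fails if it takes over 35 s, if anything falls off the work surface, if the arm or the gripper's body presses on something with over 40 N, if the wrist force passes 120 N, or if a joint passes its speed limit or range.

## Robot

A 6-joint arm with a two-finger parallel gripper is mounted at the origin on the work surface. World frame = base frame: x ahead of the robot, y to its left, z up, the work surface at z = 0. Lengths are in m, angles in rad, forces in N, time in s.
With the tool pointing down it reaches from about 0.35 to 0.975 m from the base axis. Payload 4.9 kg.
Tool frame: the origin (TCP) lies at the very end of the fingers, on their centre line; the grasp point (between the pads) lies ctrl.grip_point_offset behind it (ctrl.grip_point_offset is the distance from the TCP to the grasp point, in m); z points along the fingers, y is the direction in which the jaws open and shut (so a half turn about z gives the same grasp; the last joint's range is limited). The gripper opens to 85 mm and grips with 20 to 120 N. Pads are 22 mm wide; open, the fingers measure 114 mm over their backs; the gripper's body (76 mm by 85 mm) begins 54 mm behind the grasp point. The pads swing forward as they close: fully open they stand 13 mm farther back than shut.
Start: joints at [-1.415, 0.053, 1.613, -0, 1.476, -0.119], TCP at [0.17, -0.602, 0.231] pointing down, gripper open.
Joint ranges: [-3.01, 3.01], [-1.01, 2.22], [0.06, 2.58], [-1.02, 4.17], [0.09, 2.62], [-3.14, 3.14]. Speed limits (rad/s): [2.57, 2.57, 3.14, 3.14, 3.14, 3.14].

## Interface

Orientations are given as a rotation vector (axis times angle).
In Python, from station import ctrl gives the robot as it stands. The module is installed in compiled form; this text tells all that it offers.
- The arm moves only by the shell command python3 -m creep 'ROWS' [FORCE]. ROWS is JSON, a list of rows, each a list of 5 numbers: the closure in counts, from 0 (fully open) to 255 (shut), then the shift along the tool's x, y, z in mm, then the turn about the tool's z in rad. A call has 1 to 12 rows; each row is the pose to reach, as a shift and turn from the pose commanded when the call began, along the tool's axes at that moment; what a row does not reach only later rows make up. A row lasts 1/12 s, in which the tool goes at most 41.7 mm and 7.16 degrees, less where a joint would pass 70% of its speed; a pose out of reach is approached as far as the arm can. A call with a gripper value outside its range is refused whole. The fingers move at their own pace and stop on an object; FORCE is the grip in N (left out, the last holds). Time passes only in rows, so rows that repeat a pose let the fingers close. It gives the time, the measured TCP pose, the force and the opening at its end, in the units of the state.
- ctrl.get_obs(): the state, without advancing time (a new reading comes with each control period).
- ctrl.get_image(name): name is "scene" or "side" or "wrist"; returns the picture (384x512x3 uint8, red, green, blue); there is no depth.
- ctrl.calibration(name): a dict with "fx", "fy", "cx", "cy" (pixels), "k1" (the pictures are not rectified: a ray, as slopes to the right and down, at radius r is drawn at 1 + k1 r^2 times it, then the intrinsics apply), "R" (3x3) and "t" (3): a world point X has camera coordinates R X + t. Camera axes: x right, y down, z forward; pixel columns grow to the right and rows downward; lengths in m; the calibration is good to about 2 mm. A picture is of the moment at which its call begins: read the wrist's pose just before it. calibration takes no time and is no camera call; for the wrist camera it gives the pose at the moment of the call.
- ctrl.finish_job(): hands the job in, once; it reports no verdict.
Trained networks look in the newest picture that a camera, given by its name, has taken for a name from the list of things; names that differ only in an ending like _2 or _b are one class to them, and where a whole thing is asked for, a point or a joint stands for the part that bears it (a point fixed in the world has none). Each returns a list of dicts, best first, with "conf" (0 to 1); they miss things now and then, are a little off and sometimes report something else, mostly with a low value. They report only what shows in the picture. A call takes as long as a camera call. They do not tell look-alikes from the thing itself.
- ctrl.boxes_of(camera, label): "rect" ([left, top, width, height] in pixels, round what is visible of it).
- ctrl.outline_of(camera, label): "mask" (384x512 bool, what is visible of it) and "rect" ([left, top, width, height] in pixels, round what is visible of it).
The state is a dict: "t": time; "q": joint angles; "dq": joint speeds; "effort": joint torques, N m; "tool_pos": TCP position; "tool_rot": TCP orientation; "contact_force": force on the tool from outside, world axes, zero at the start; "wrist_torque": the same for the moment, N m; "opening": finger opening in m.
Only numpy, scipy, OpenCV 4.12 (cv2) and the standard library are available. Lean on these libraries where they do the work, as an engineer would, in place of code of your own. Each camera call takes 0.05 s, during which the arm holds its last target. There are 200 camera calls.

## Working session

There is one attempt and no reset: what is moved stays moved. The work goes in short steps, Python scripts to look and compute and a shell command to move; the robot and the scene stay as the last step left them, time stands still between calls to the robot, and variables do not carry over. Pictures are saved under pics/ and viewed, about 8 in all and at most 12, crops included, and the job is handed in when it is done.

```bash
mkdir -p pics; cat > h.py <<'E'
import numpy as np,cv2,json
from station import ctrl
from scipy.spatial.transform import Rotation as Ro
def ray(c,u,v):
    K=np.array([[c['fx'],0,c['cx']],[0,c['fy'],c['cy']],[0,0,1.]])
    p=cv2.undistortPoints(np.array([[[u,v]]],float),K,np.array([c['k1'],0,0,0.]))[0,0]
    R=np.array(c['R']);t=np.array(c['t']);o=-R.T@t
    return o,R.T@np.array([p[0],p[1],1])
def onz(c,u,v,z):
    o,d=ray(c,u,v);return o+d*(z-o[2])/d[2]
def proj(c,X):
    K=np.array([[c['fx'],0,c['cx']],[0,c['fy'],c['cy']],[0,0,1.]])
    return cv2.projectPoints(np.array(X,float).reshape(-1,3),cv2.Rodrigues(np.array(c['R']))[0],np.array(c['t'],float),K,np.array([c['k1'],0,0,0.]))[0][:,0]
E
python3 - <<'E'
from h import *
ims=[]
for n in ["scene","side"]:
    im=ctrl.get_image(n);cv2.imwrite(f"pics/{n}0.png",im[...,::-1])
    for l in ["bar","hatch","station","wafer"]:
        for b in ctrl.boxes_of(n,l)[:3]: print(n,l,b)
cv2.imwrite("pics/both.png",cv2.resize(np.hstack([cv2.imread("pics/scene0.png"),cv2.imread("pics/side0.png")]),(800,300)))
o=ctrl.get_obs();print(o,ctrl.grip_point_offset)
for n in["scene","side","wrist"]:print(ctrl.calibration(n))
E
```

```text
scene bar {'rect': [276.4, 252.3, 50.6, 68.7], 'conf': 0.83}
scene bar {'rect': [108.3, 218.2, 12.9, 59.4], 'conf': 0.67}
scene bar {'rect': [190.9, 234.7, 50.3, 27.7], 'conf': 0.63}
scene hatch {'rect': [219.2, 144.9, 166.5, 114.6], 'conf': 0.85}
scene station {'rect': [219.0, 145.2, 167.9, 116.4], 'conf': 0.79}
scene wafer {'rect': [316.7, 176.2, 53.3, 29.6], 'conf': 0.69}
side bar {'rect': [256.6, 253.8, 56.3, 27.3], 'conf': 0.77}
side bar {'rect': [230.3, 144.9, 16.8, 23.7], 'conf': 0.72}
side bar {'rect': [240.6, 199.2, 15.2, 12.6], 'conf': 0.67}
side hatch {'rect': [128.0, 155.4, 160.2, 115.8], 'conf': 0.61}
side station {'rect': [129.0, 153.5, 161.3, 115.8], 'conf': 0.9}
side wafer {'rect': [163.6, 170.4, 40.5, 23.9], 'conf': 0.94}
{'t': 0.5, 'q': array([-1.41498483e+00,  5.27163365e-02,  1.61290771e+00,  4.60416052e-06,
        1.47599067e+00, -1.18990128e-01]), 'dq': array([ 0.00067016, -0.00118402, -0.00106764, -0.00033287,  0.00030406,
        0.00054732]), 'effort': array([-6.21401450e-04, -3.93214917e+01, -3.70028365e+01, -2.05308211e-04,
        1.30255004e-03, -4.74559
[... 643 characters left out ...]
fx': 357.2878139549472, 'fy': 357.2878139549472, 'cx': 253.50348947900713, 'cy': 193.79997344341174, 'k1': -0.10779918282056089, 'R': array([[-0.85092271, -0.52508201, -0.01481285],
       [-0.30434699,  0.51580184, -0.80082544],
       [ 0.42813953, -0.6769323 , -0.59871462]]), 't': array([0.43186288, 0.2168436 , 1.01971681])}
{'fx': 312.4124123799113, 'fy': 312.4124123799113, 'cx': 258.86519809363205, 'cy': 189.40251309808636, 'k1': -0.04091529397408479, 'R': array([[ 2.70731230e-01, -9.62654967e-01,  1.25570555e-04],
       [-9.21942564e-01, -2.59243984e-01,  2.87775025e-01],
       [-2.76995504e-01, -7.80254554e-02, -9.57698031e-01]]), 't': array([-0.62641733, -0.03709561,  0.378017  ])}
```

View pics/scene0.png

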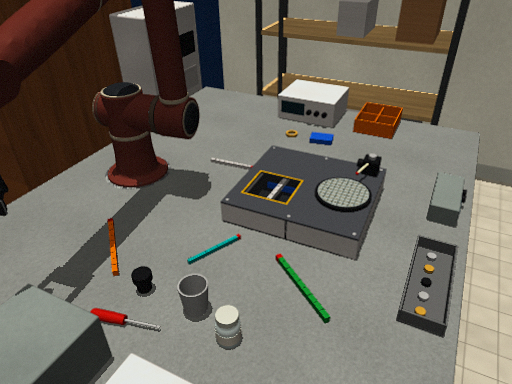

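View pics/side0.png

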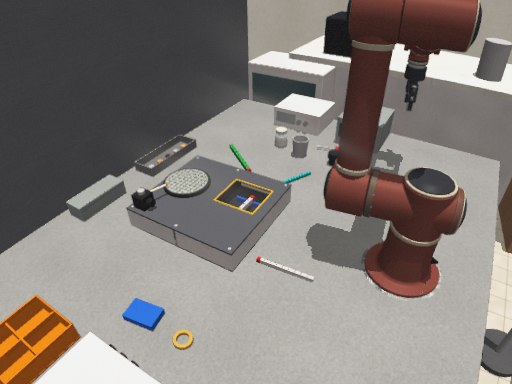

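The bar candidates in scene are: silver with a red tip in the hatch (275,190); white with a red tip on the bench (230,162), which is smaller; green (302,287); turquoise (214,248); and orange (113,247). I choose the one in the hatch. Next I fit the station pose from the yellow edging.

```bash
cat > fit.py <<'E'
from h import *
from scipy.optimize import least_squares
import sys
def yel(im):
    h=cv2.cvtColor(im,cv2.COLOR_RGB2HSV)
    return cv2.inRange(h,(18,120,90),(32,255,255))
E
python3 - <<'E'
from fit import *
roi={"scene":(235,165,75,45),"side":(205,172,75,50)}
out=[];crops=[]
for n in roi:
    im=cv2.imread(f"pics/{n}0.png")[...,::-1];c=ctrl.calibration(n)
    x,y,w,h=roi[n];m=np.zeros(im.shape[:2],np.uint8);m[y:y+h,x:x+w]=yel(im)[y:y+h,x:x+w]
    v,u=np.nonzero(m);P=np.array([onz(c,a,b,.074)[:2] for a,b in zip(u,v)])
    print(n,len(P),cv2.minAreaRect((P*1000).astype(np.float32)))
    out.append(P)
    crops.append(cv2.resize(im[y-10:y+h+10,x-10:x+w+10,::-1],(400,300),interpolation=cv2.INTER_CUBIC))
cv2.imwrite("pics/crop.png",np.hstack(crops))
E
```

```text
scene 330 ((531.560546875, 22.02947998046875), (154.88319396972656, 147.40733337402344), 1.392491340637207)
side 263 ((534.3099975585938, 17.45791244506836), (152.94004821777344, 144.52000427246094), 1.1431653499603271)
```

View pics/crop.png

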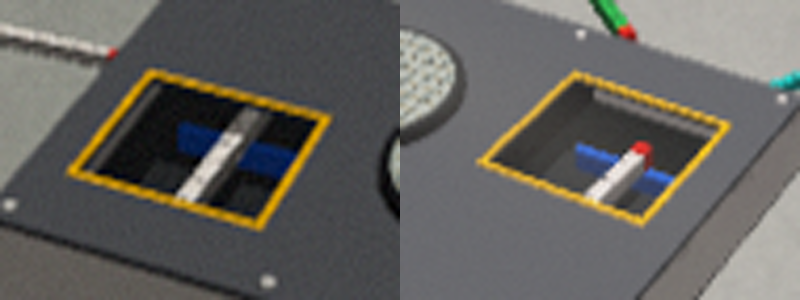

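```bash
python3 -m creep '[[0,28,-27,0,-0.11],[60,57,-55,0,-0.22],[100,86,-83,0,-0.33],[100,115,-111,0,-0.44],[100,144,-139,0,-0.55],[100,173,-167,0,-0.66],[100,202,-195,0,-0.77],[100,231,-223,0,-0.88],[100,260,-251,0,-0.99],[100,289,-279,0,-1.1],[100,318,-307,0,-1.21],[100,347,-335,0,-1.32]]' 30
python3 -c "
from h import *
o=ctrl.get_obs();R=Ro.from_rotvec(o['tool_rot']).as_matrix();print(R.round(3),o['opening'],o['tool_pos'])
print(R.T@(np.array([.533,.015,.23])-o['tool_pos'])*1000)"
```

```text
t: 1.5
tool_pos: [0.4133, -0.1831, 0.2318]
tool_rot: [2.188, 2.253, 0.0]
contact_force: [0.9, 0.0, 0.3]
opening: 0.0521
[[-0.029  1.     0.001]
 [ 1.     0.029 -0.001]
 [-0.001  0.001 -1.   ]] 0.05205946992168424 [ 0.41331086 -0.18314946  0.23177454]
[194.57788156 125.41209434   1.76188295]
```

```bash
python3 -m creep '[[100,30,19,0,0],[100,65,41,0,0],[100,98,63,0,0],[100,131,85,0,0],[100,164,107,0,0],[100,185,120,0,0],[100,192,124,0,0],[100,192,124,0,0]]'
python3 - <<'E'
from fit import *
o=ctrl.get_obs();c=ctrl.calibration("wrist");im=ctrl.get_image("wrist")
cv2.imwrite("pics/w1.png",im[...,::-1])
print(o['tool_pos'],o['q'])
for l in ["bar","red_end","front_rib"]:
  for b in ctrl.boxes_of("wrist",l)[:3]: print(l,b)
v,u=np.nonzero(yel(im));P=np.array([onz(c,a,b,.074)[:2] for a,b in zip(u,v)])
print(len(P),cv2.minAreaRect((P*1000).astype(np.float32)))
E
```

```text
t: 2.17
tool_pos: [0.5324, 0.0114, 0.2312]
tool_rot: [-2.191, -2.251, 0.0]
contact_force: [-0.9, -0.6, -0.6]
opening: 0.0514
[0.53242951 0.01139774 0.23122913] [-1.18347121e-01 -1.69679600e-01  1.82616605e+00 -6.27546122e-05
  1.48549071e+00 -1.45380329e-01]
bar {'rect': [0.4, 2.0, 117.3, 12.1], 'conf': 0.93}
bar {'rect': [243.9, 96.3, 21.8, 110.2], 'conf': 0.79}
bar {'rect': [206.3, 286.5, 39.5, 47.3], 'conf': 0.68}
red_end {'rect': [209.7, 284.3, 35.4, 53.8], 'conf': 0.68}
red_end {'rect': [244.7, 96.7, 19.4, 106.6], 'conf': 0.66}
red_end {'rect': [0.0, 341.2, 12.7, 15.7], 'conf': 0.64}
front_rib {'rect': [131.5, 0.0, 380.5, 282.4], 'conf': 0.8}
front_rib {'rect': [406.0, 45.3, 102.5, 159.5], 'conf': 0.39}
front_rib {'rect': [244.5, 97.9, 20.1, 107.2], 'conf': 0.24}
3952 ((609.4170532226562, 18.72527313232422), (306.34478759765625, 142.03958129882812), 1.06039559841156)
```

View pics/w1.png

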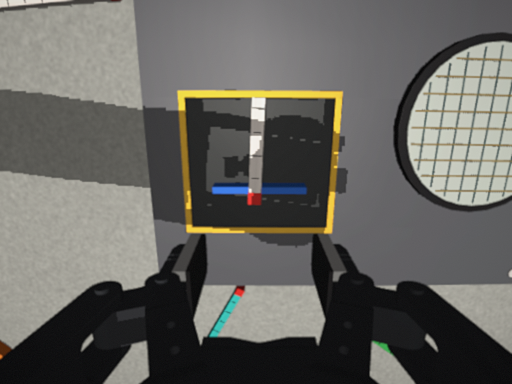

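The wrist picture shows the silver bar at columns 247-266 and rows 97-206, with its red end at about (254,205). The blue rib is at row 189 and the hatch spans (180..342, 91..233).

```bash
python3 - <<'E'
from fit import *
c=ctrl.calibration("wrist");o=ctrl.get_obs();im=cv2.imread("pics/w1.png")[...,::-1]
m=np.zeros(im.shape[:2],np.uint8);m[85:238,172:350]=yel(im)[85:238,172:350]
v,u=np.nonzero(m);P=np.array([onz(c,a,b,.074)[:2] for a,b in zip(u,v)])
(cx,cy),s,a=cv2.minAreaRect((P*1000).astype(np.float32));print(cx,cy,s,a)
g=im.max(2).astype(int)
pts=[]
for r in (102,110,130,150,170,180):
    cols=np.nonzero(g[r,235:280]>110)[0]+235;print(r,cols.min(),cols.max());pts.append(onz(c,cols.mean(),r,.042)[:2])
pts=np.array(pts);print(pts.round(4))
red=(im[...,0]>120)&(im[...,1]<70);vv,uu=np.nonzero(red[180:225,235:280]);print(vv.min()+180,vv.max()+180,uu.min()+235,uu.max()+235)
e=onz(c,254.5,205,.042);e2=onz(c,255,195,.042);print(e,e2,"rib",onz(c,258,189,.024))
R=Ro.from_rotvec(o['tool_rot']).as_matrix()
for z,p in((0.042,pts[3]),):print("bar pt in tool mm",R.T@(np.r_[p,z]-o['tool_pos'])*1000)
E
```

```text
531.669921875 14.507190704345703 (152.42068481445312, 142.14718627929688) 0.825678825378418
102 251 265
110 250 264
130 251 263
150 249 262
170 249 261
180 249 260
[[ 0.5291  0.0743]
 [ 0.5282  0.0663]
 [ 0.5287  0.0459]
 [ 0.5275  0.0247]
 [ 0.5273  0.0028]
 [ 0.527  -0.0084]]
193 204 247 260
[ 0.52750755 -0.03746193  0.042     ] [ 0.5278562  -0.02566075  0.042     ] rib [ 0.53110938 -0.02402172  0.024     ]
bar pt in tool mm [ 16.15763573  -3.66179601 189.3028248 ]
```

```bash
python3 -m creep '[[100,-3,-2,20,0.02],[100,-6,-4,55,0.04],[100,-9,-5.5,90,0.054],[100,-9,-5.5,125,0.054],[100,-9,-5.5,155,0.054],[100,-9,-5.5,180,0.054],[100,-9,-5.5,200,0.054],[100,-9,-5.5,210,0.054],[100,-9,-5.5,213,0.054],[100,-9,-5.5,213,0.054]]'
python3 -m creep '[[150,0,0,0,0],[255,0,0,0,0],[255,0,0,0,0],[255,0,0,0,0],[255,0,0,0,0],[255,0,0,0,0]]' 40
```

```text
t: 3.2
tool_pos: [0.5264, 0.0001, 0.0182]
tool_rot: [-2.256, -2.186, 0.001]
contact_force: [0.6, -0.3, 0.3]
opening: 0.0521
t: 3.7
tool_pos: [0.5281, 0.0006, 0.0201]
tool_rot: [2.253, 2.187, 0.002]
contact_force: [-0.9, -0.7, 7.1]
opening: 0.0133
```

```bash
python3 -m creep '[[255,0,0,-5,0],[255,0,0,-12,0],[255,0,0,-20,0],[255,0,0,-28,0],[255,0,0,-36,0],[255,0,0,-43,0],[255,0,0,-49,0],[255,0,0,-52,0],[255,0,0,-52,0]]' 40
python3 - <<'E'
from h import *
cr=[]
for n,b in(("scene",(225,150,100,75)),("side",(195,140,100,75))):
    im=ctrl.get_image(n);x,y,w,h=b;cr.append(cv2.resize(im[y:y+h,x:x+w,::-1],(400,300),interpolation=cv2.INTER_CUBIC))
cv2.imwrite("pics/l1.png",np.hstack(cr))
E
```

```text
t: 4.45
tool_pos: [0.527, 0.0007, 0.0711]
tool_rot: [2.254, 2.187, 0.0]
contact_force: [0.2, -0.5, -3.3]
opening: 0.0132
```

View pics/l1.png

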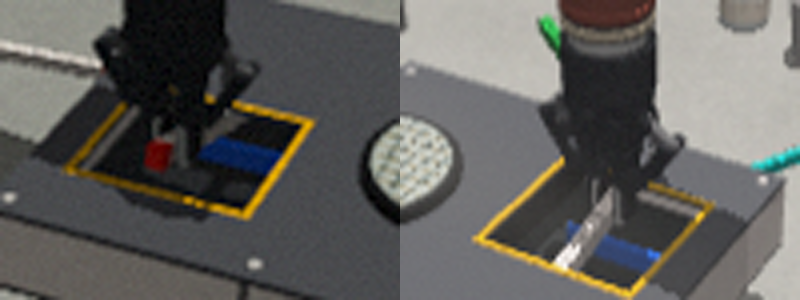

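```bash
python3 -m creep '[[255,-5,0,-4,0],[255,-14,0,-9,0],[255,-24,0,-13,0],[255,-34,0,-17,0],[255,-44,0,-21,0],[255,-54,0,-24,0],[255,-64,0,-28,0],[255,-74,0,-32,0],[255,-84,0,-36,0],[255,-92,0,-39,0],[255,-96,0,-40,0],[255,-96,0,-40,0]]' 50
python3 - <<'E'
from h import *
cr=[]
for n,b in(("scene",(215,130,120,90)),("side",(195,120,120,90))):
    im=ctrl.get_image(n);x,y,w,h=b;cr.append(cv2.resize(im[y:y+h,x:x+w,::-1],(400,300),interpolation=cv2.INTER_CUBIC))
cv2.imwrite("pics/l2.png",np.hstack(cr))
E
```

```text
t: 5.55
tool_pos: [0.5243, -0.0963, 0.1111]
tool_rot: [2.255, 2.186, 0.001]
contact_force: [0.5, -2.0, -2.4]
opening: 0.0124
```

View pics/l2.png

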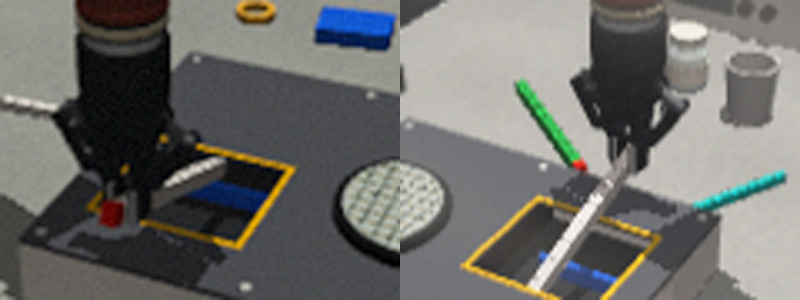

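```bash
python3 -m creep '[[255,-6,0,-2,0],[255,-16,0,-6,0],[255,-26,0,-11,0],[255,-36,0,-17,0],[255,-46,0,-27,0],[255,-54,0,-40,0],[255,-58,0,-55,0],[255,-60,0,-70,0],[255,-60,0,-85,0],[255,-60,0,-100,0],[255,-60,0,-108,0],[255,-60,0,-110,0]]' 50
python3 - <<'E'
from h import *
cr=[]
for n,b in(("scene",(200,90,140,105)),("side",(195,70,140,105))):
    im=ctrl.get_image(n);cv2.imwrite(f"pics/{n}3.png",im[...,::-1]);x,y,w,h=b;cr.append(cv2.resize(im[y:y+h,x:x+w,::-1],(400,300),interpolation=cv2.INTER_CUBIC))
cv2.imwrite("pics/l3.png",np.hstack(cr))
E
```

```text
t: 6.65
tool_pos: [0.5233, -0.1561, 0.2238]
tool_rot: [2.252, 2.184, 0.003]
contact_force: [-0.3, -0.5, -1.7]
opening: 0.0127
```

View pics/l3.png

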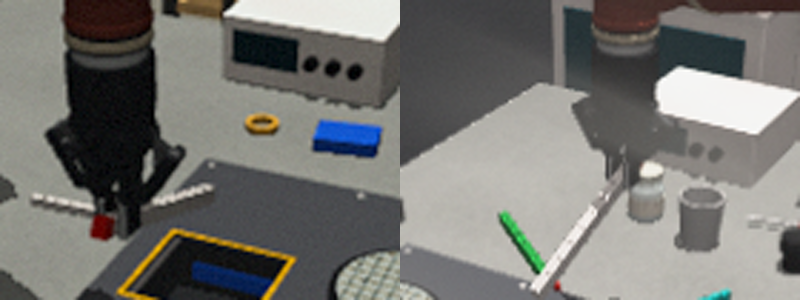

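The bar is clear of the hatch. Its plain tip is at about scene (274,156) and side (243,171). I'll triangulate its tilt.

```bash
python3 - <<'E'
from h import *
def tri(a,b):
    o1,d1=ray(ctrl.calibration("scene"),*a);o2,d2=ray(ctrl.calibration("side"),*b)
    s=np.linalg.lstsq(np.c_[d1,-d2],o2-o1,rcond=None)[0];p,q=o1+s[0]*d1,o2+s[1]*d2
    return (p+q)/2,np.linalg.norm(p-q)
o=ctrl.get_obs();R=Ro.from_rotvec(o['tool_rot']).as_matrix();g=o['tool_pos']-R[:,2]*.0187
t,e=tri((274,156),(243,171));print(t,e,g,np.linalg.norm(t-g),np.degrees(np.arcsin((g-t)[2]/np.linalg.norm(g-t))))
E
```

```text
[0.53010772 0.02734513 0.17692062] 0.006425902838056511 [ 0.52230889 -0.15544834  0.23989541] 0.19349444507596644 18.993474124452458
```

```bash
python3 -m creep '[[255,10,0,0,0],[255,30,0,5,0],[255,55,0,15,0],[255,80,0,30,0],[255,95,0,50,0],[255,100,0,70,0],[255,100,0,85,0],[255,100,0,97,0],[255,100,0,108,0],[255,100,0,118,0],[255,100,0,128,0],[255,100,0,132,0]]' 50
python3 -m creep '[[255,0,0,4,0],[255,0,0,6,0],[255,0,0,6,0],[255,0,0,6,0],[255,0,0,6,0],[255,0,0,6,0],[255,0,0,3,0],[255,0,0,-2,0],[255,0,0,-7,0],[255,0,0,-12,0],[255,0,0,-20,0],[255,0,0,-30,0]]' 120
python3 -m creep '[[255,0,0,-10,0],[255,0,0,-22,0],[255,0,0,-36,0],[255,0,0,-50,0],[255,0,0,-65,0],[255,0,0,-78,0],[255,0,0,-88,0],[255,0,0,-95,0],[255,0,0,-99,0],[255,0,0,-100,0],[255,0,0,-100,0],[255,0,0,-100,0]]' 120
python3 - <<'E'
from h import *
cr=[]
for n,b in(("scene",(200,90,140,105)),("side",(195,70,140,105))):
    im=ctrl.get_image(n);cv2.imwrite(f"pics/{n}4.png",im[...,::-1]);x,y,w,h=b;cr.append(cv2.resize(im[y:y+h,x:x+w,::-1],(400,300),interpolation=cv2.INTER_CUBIC))
cv2.imwrite("pics/l4.png",np.hstack(cr))
E
```

```text
t: 7.75
tool_pos: [0.5248, -0.0552, 0.0871]
tool_rot: [-2.255, -2.186, 0.0]
contact_force: [0.6, -1.5, 1.1]
opening: 0.0131
t: 8.75
tool_pos: [0.5246, -0.055, 0.1185]
tool_rot: [-2.254, -2.187, 0.001]
contact_force: [0.7, 0.3, -2.3]
opening: 0.0117
t: 9.75
tool_pos: [0.5246, -0.055, 0.2174]
tool_rot: [-2.254, -2.187, 0.001]
contact_force: [0.1, -0.0, -2.2]
opening: 0.0113
```

View pics/l4.png

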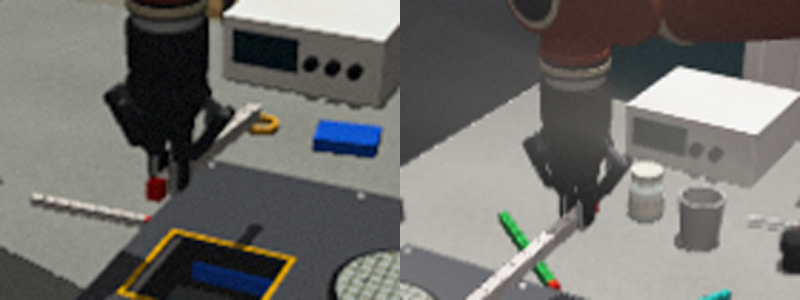

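The bar is held nearly level, with its plain tip at scene (290,128). I'll check the tilt by predicting that tip for different angles.

```bash
python3 - <<'E'
from h import *
o=ctrl.get_obs();R=Ro.from_rotvec(o['tool_rot']).as_matrix();g=o['tool_pos']-R[:,2]*.0187
for a in(-5,0,5,10,15,20):
    t=g+.193*(np.cos(np.radians(a))*R[:,0]+np.sin(np.radians(a))*R[:,2]);r=g-.038*(np.cos(np.radians(a))*R[:,0]+np.sin(np.radians(a))*R[:,2])
    print(a,proj(ctrl.calibration("scene"),[t,r]).round(1).tolist(),proj(ctrl.calibration("side"),[t,r]).round(1).tolist(),t[2])
im=np.hstack([cv2.resize(cv2.imread("pics/scene4.png")[105:180,240:320],(400,375),interpolation=3),cv2.resize(cv2.imread("pics/side4.png")[125:200,200:280],(400,375),interpolation=3)])
cv2.imwrite("pics/l5.png",im)
E
```

```text
-5 [[288.1, 118.6], [252.1, 157.8]] [[219.6, 166.6], [263.2, 139.9]] 0.25284011824051084
0 [[288.1, 123.5], [252.1, 156.7]] [[219.9, 171.8], [263.2, 139.0]] 0.23601938932540895
5 [[287.8, 128.5], [252.1, 155.6]] [[220.5, 176.6], [263.2, 138.1]] 0.2191980562581359
10 [[287.4, 133.6], [252.1, 154.5]] [[221.3, 181.0], [263.1, 137.2]] 0.20250413954033222
15 [[286.8, 138.8], [252.2, 153.3]] [[222.5, 185.0], [263.0, 136.4]] 0.18606468995828296
20 [[285.9, 144.0], [252.4, 152.1]] [[223.9, 188.6], [262.8, 135.7]] 0.1700048216497185
```

View pics/l5.png

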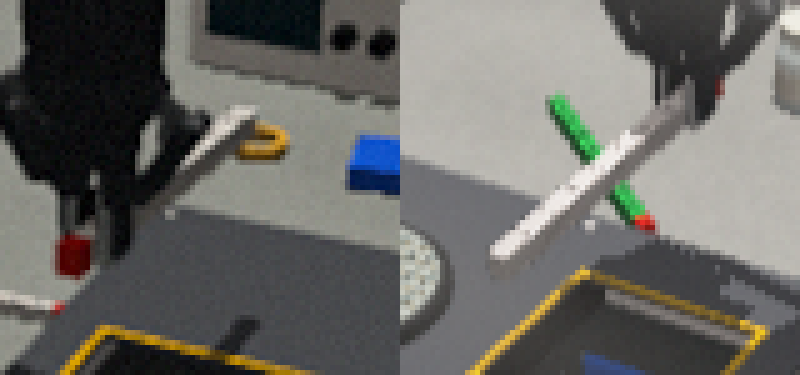

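Both views put the tilt at about 5°, with the tip at scene (290,128.6) and side (219,176). I'll settle, check for creep, then hand in.

```bash
python3 -m creep '[[255,0,0,0,0],[255,0,0,0,0],[255,0,0,0,0],[255,0,0,0,0],[255,0,0,0,0],[255,0,0,0,0],[255,0,0,0,0],[255,0,0,0,0],[255,0,0,0,0],[255,0,0,0,0],[255,0,0,0,0],[255,0,0,0,0]]' 120
python3 - <<'E'
from h import *
for n in("scene","side"):
    im=ctrl.get_image(n)[...,::-1];d=cv2.absdiff(im,cv2.imread(f"pics/{n}4.png"))[105:200,200:320].max(2);print(n,d.mean(),(d>50).sum())
ctrl.finish_job()
E
```

```text
t: 10.85
tool_pos: [0.5251, -0.0551, 0.2183]
tool_rot: [2.254, 2.188, 0.0]
contact_force: [0.5, -0.6, -2.4]
opening: 0.0115
scene 4.216754385964912 2
side 2.487456140350877 22
the job is handed in; nothing more can be done
```

The bar is out of the hatch, red end first, and the job is handed in at about 11 s with the gripper still holding it. No verdict was reported.

**What I did:** I gripped the bar about 38 mm from its red end and lifted, which let it tilt against the hatch's left edge. I then drew it out along its own direction. To level it, I rested the plain end on the deck and lowered the gripper. Then I gripped with 120 N and raised it.

**Last checks:**
- **Level and height:** both camera views put the bar at about 5° from level, with its plain end about 0.22 m above the bench and its red end a little higher.
- **Grip and stillness:** the opening held at 11–12 mm. After another second's hold the pictures had hardly changed, apart from 22 pixels in the side view, so I saw no slipping. The measured force held steady at about 2.4 N, roughly the bar's weight.
- **Wafer and loose things:** the arm's path stayed clear of the wafer and the loose things. I checked this only from the planned path and the pictures, and did not measure their final positions.

**Disagreements:**
- **Hatch centre:** the three cameras differed by up to about 8 mm on where it was. I used the value that agreed with the rib, and the clearance was ample.
- **Bar thickness:** the opening reads 11–13 mm for a 14 mm wide bar.

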